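Switch on the bench test supply and bring up its output

TASK

Power up the bench test supply: with its black fader still down near the zero end, turn the long red isolator handle a quarter turn clockwise from off (white dot) fully round to on (green dot). Only then slide the fader up its track until the white line on its cap stands level with the yellow set-point tab beside the track. Leave the supply like that, let go, and do not knock the other things on the bench.

Things in the scene. Friction and masses are not known exactly. Their poses are not given: they have to be found in the camera images.
- test_unit: Grey bench supply, fixed: flat box 180 (x) x 280 (y) mm, aluminium top face 62 mm above the bench. Origin at the centre of its underside; x points away from the robot (yaw 0), y left. The isolator axis is vertical at (-35, 20) mm; the fader track runs along x at y = -85 mm; two socket studs, 16 mm across, 7 mm high, at (45, 118) and (70, 118) mm.
- isolator (a joint): Angle of the red isolator handle: 0 = off, pointing along the unit's +y (left, white dot); 1.571 = on, pointing along its +x (away, green dot). Turns clockwise seen from above, between solid stops. An over-centre spring (0.4 N m to start it) drives it back to the off stop before half way, on to the on stop after.
- handle_pivot (a point): Point on the isolator's vertical axis, at mid height of the handle bar (27 mm above the unit's top face). Turns with the handle: its y axis points along the handle to the tip.
- handle_grip (a point): Point in the middle of the red handle bar, 80 mm from the axis, 27 mm above the unit's top face. The bar is 22 mm wide, 26 mm high (its underside 14 mm and its top 40 mm above the top face), and ends 98 mm from the axis (and 23 mm beyond the axis on the other side); hub 54 mm across.
- fader (a joint): Position of the fader in m: 0 = zero end (near the robot), 0.110 = far end; grows along the unit's +x. Moves stiffly (about 2 N) and stays where it is left.
- fader_top (a point): Centre of the top of the fader's black cap, on its white line; 29 mm above the unit's top face. Cap 24 mm (along the track, x) x 34 mm (y) x 22 mm high, its underside 7 mm above the top face.
- set_tab: Yellow set-point tab with a black line, fixed, 12 (x) x 28 (y) x 4 mm, on the right of the fader track. Origin at the centre of its underside, on the unit's top face; axes parallel to the unit's. The fader is set when its cap's centre has the same x as this along the track.
- multimeter: Bystander: yellow and black hand multimeter lying flat, 130x66x44 mm; origin at the centre of its underside.
- board_main: Bystander: green circuit board with black and blue parts, 95x135x34 mm; origin at the centre of its underside.
- flux_bottle: Bystander: small white bottle with a red pointed cap, standing, 37 dia x 96 high mm; origin at the centre of its underside.
- tape_yellow: Bystander: roll of yellow tape lying flat, 68 dia x 18 high mm; origin at the centre of its underside.
- spool_white: Bystander: black spool of white wire, 56 dia x 22 high mm; origin at the centre of its underside.

How it is judged:
By the outcome, as a careful person would: the job done as asked, in the order asked, and still so for the second after the job is handed in, with the robot touching nothing.
It also fails if it takes over 43 s, if anything falls off the work surface, if the arm or the gripper's body presses on something with over 40 N, if the wrist force passes 120 N, or if a joint passes its speed limit or range.

ROBOT

A 6-joint arm with a two-finger parallel gripper is mounted at the origin on a cart in front of the work surface, level with it; the furniture and walls round the work are solid. World frame = base frame: x ahead of the robot, y to its left, z up, the work surface at z = 0. Lengths are in m, angles in rad, forces in N, time in s.
With the tool pointing down it reaches from about 0.3 to 0.775 m from the base axis. Payload 14.6 kg.
Tool frame: the origin (TCP) lies at the very end of the fingers, on their centre line; the grasp point (between the pads) lies 19 mm behind it; z points along the fingers, y is the line along which they close (so a half turn about z gives the same grasp; the last joint's range is limited). The gripper opens to 94 mm and grips with 3 to 60 N. Pads are 16 mm wide; open, the fingers measure 119 mm over their backs; the gripper's body (75 mm by 177 mm) begins 78 mm behind the grasp point.
Start: joints at [1.034, 0.3, 1.521, -0, 1.321, -0.067], TCP at [0.249, 0.49, 0.205] pointing down, gripper open.
Joint ranges: [-3.03, 3.03], [-0.79, 2.21], [0.23, 2.52], [-1.04, 4.18], [0, 3.07], [-2.55, 2.55]. Speed limits (rad/s): [2.22, 2.22, 2.57, 3.14, 3.14, 3.14].

INTERFACE

Orientations are given as [roll, pitch, yaw] about the fixed x, y, z axes, in that order (R = Rz(yaw) Ry(pitch) Rx(roll)).
In Python, from station import ctrl gives the robot as it stands.
- The arm moves only by the tool carry_out, never from a script. Its argument "motion" is text: rows parted by semicolons, each of 7 numbers parted by spaces: the shift along the world's x, y, z in m, then the turn, a rotation vector about the world's x, y, z in degrees, then the closure in counts, from 0 (fully open) to 255 (shut). In form: dx dy dz wx wy wz hand; .... A call has 1 to 20 rows; each row shifts and turns the commanded pose from where the row before left it; what a row does not reach is not made up. A row lasts 1/12 s, in which the tool goes at most 41.7 mm and 7.16 degrees, less where a joint would pass 70% of its speed; a pose out of reach is approached as far as the arm can. A call is refused whole if a number of a shift passes 0.0417 or a number of a turn 7.16, either way. A call with a gripper value outside its range is refused whole. The fingers move at their own pace and stop on an object; "grip_force" is the grip in N (left out, the last holds). Time passes only in rows, so rows that do not move let the fingers close. It gives the time, the measured TCP pose, the force, the opening and the grip force at its end, in the units of the state.
- ctrl.get_obs(): the state, without advancing time (a new reading comes with each control period).
- ctrl.camera(name): name is "scene" or "side" or "wrist"; returns a dict with "pixels" (384x512x3 uint8, red, green, blue), "range_z" (384x512 float32, m along the optical axis (not along the pixel's ray), 0 where there is no reading), "K" (3x3 intrinsics, pixels), "dist" ([k1, k2, p1, p2, k3] as OpenCV has them; the pictures are not rectified), "position" and "attitude" of the camera in the world. Camera axes: x right, y up, looking along -z (the intrinsics and any distortion apply to the point x, -y, -z); pixel columns grow to the right and rows downward; lengths in m; the calibration is good to about 2 mm. A picture is of the moment at which its call begins.
- ctrl.hand_in(): hands the job in; it is judged then, once.
The state is a dict: "time_s": time; "qpos": joint angles; "joint_vel": joint speeds; "tau": joint torques, N m; "ee_pos": TCP position; "eef_rot": TCP orientation; "force": force on the tool from outside, world axes, zero at the start; "moment": the same for the moment, N m; "grip_width": finger opening in m; "grip_force": force on a finger pad.
Only numpy, scipy, OpenCV 4.12 (cv2) and the standard library are available. Lean on these libraries where they do the work, as an engineer would, in place of code of your own. Each camera call takes 0.05 s, during which the arm holds its last target. There are 200 camera calls.

## Working session

There is one attempt and no reset: what is moved stays moved. The work goes in short steps, Python scripts to look and compute and a tool call to move; the robot and the scene stay as the last step left them, time stands still between calls to the robot, and variables do not carry over. Pictures are saved under pics/ and viewed, at most 10 in all, crops included, and the job is handed in when it is done.

Besides the shell and the picture viewer there is one more tool, called as name(argument=value, ...), one argument or row to a line, values as JSON. carry_out: Moves the arm, as the interface text tells. Its arguments: {"type":"object","properties":{"motion":{"type":"string"},"grip_force":{"type":"number"}},"required":["motion"]}

```bash
mkdir -p pics
cat > h.py <<'E'
import numpy as np, cv2
from scipy.spatial.transform import Rotation as R
from station import ctrl
def rot(a):
    a=np.array(a,float)
    if a.shape==(3,3): return a
    if a.size==4: return R.from_quat(a).as_matrix()
    return R.from_euler('xyz',a).as_matrix()
def snap(n,f):
    c=ctrl.camera(n); cv2.imwrite(f'pics/{f}.png',c['pixels'][:,:,::-1]); np.savez(f'{f}.npz',**c); return c
def pts(c):
    h,w=c['range_z'].shape; u,v=np.meshgrid(np.arange(w),np.arange(h))
    p=cv2.undistortPoints(np.stack([u,v],-1).reshape(-1,1,2).astype(np.float64),c['K'],c['dist']).reshape(h,w,2)
    z=c['range_z'].astype(float)
    P=np.stack([p[...,0]*z,-p[...,1]*z,-z],-1)
    W=P@rot(c['attitude']).T+c['position']; W[z==0]=np.nan
    return W
E
python3 - <<'E'
from h import *
o=ctrl.get_obs(); print(o)
for n in('scene','side'):
    c=snap(n,n+'0'); print(n,c['position'],c['attitude'],c['K'].tolist() if hasattr(c['K'],'tolist') else c['K'])
a=cv2.imread('pics/scene0.png');b=cv2.imread('pics/side0.png')
E
```

```text
{'time_s': 0.0, 'qpos': array([ 1.03435071e+00,  3.00488068e-01,  1.52160084e+00,  2.87821000e-06,
        1.32067924e+00, -6.66452025e-02]), 'joint_vel': array([ 0.00152233, -0.00036965, -0.00056579,  0.0009049 , -0.00047435,
       -0.00131476]), 'tau': array([ 6.73839859e-04, -5.31803262e+01, -3.52740777e+01,  7.08383415e-02,
        2.43534520e-02, -1.26562209e-04]), 'ee_pos': array([0.24887739, 0.49017079, 0.20486866]), 'eef_rot': array([-3.14041996e+00, -8.10645145e-05,  2.67179148e+00]), 'force': array([-0.07104365,  0.64142166,  0.07953642]), 'moment': array([-0.01612777, -0.02194098, -0.00158488]), 'grip_force': 0.0, 'grip_width': 0.09383347113968993}
scene [-0.45625388 -0.83532313  1.03533307] [ 0.92951472 -0.01833244 -0.85106108] [[431.51375535780585, 0.0, 251.1749013084562], [0.0, 431.51375535780585, 188.91381983999855], [0.0, 0.0, 1.0]]
side [0.3124527  1.01407487 0.62000685] [ 1.1009455  -0.00674218 -2.92899739] [[384.16163063501926, 0.0, 248.77635434565758], [0.0, 384.16163063501926, 187.02822222707243], [0.0, 0.0, 1.0]]
```

View pics/scene0.png

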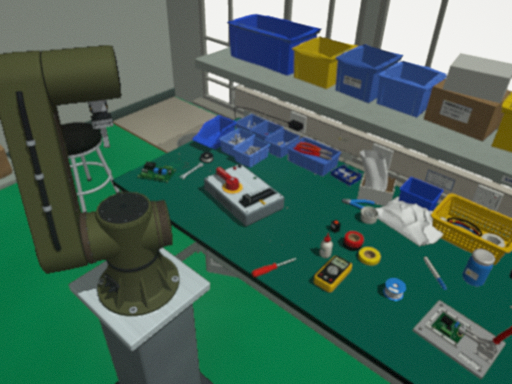

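View pics/side0.png

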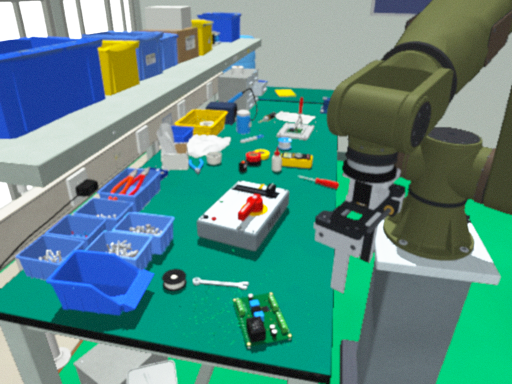

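The scene view shows the unit at about (243,192) px and the side view at (245,212) px, with the red handle at (250,207) in the side view. The black fader cap is at about (268,188) there. Next I'll measure the pose from depth.

Run:
```python
from h import *
for n,(u0,u1,v0,v1) in {'scene0':(195,290,160,228),'side0':(190,300,175,260)}.items():
    c=dict(np.load(n+'.npz')); W=pts(c); I=c['pixels'].astype(int)
    m=np.zeros(W.shape[:2],bool); m[v0:v1,u0:u1]=1
    t=m&(abs(W[...,2]-.062)<.006)
    q=W[t]; print(n,len(q),'z',np.median(q[:,2]))
    m2=m&(W[...,2]>.056); k=W[m2][:,:2].astype(np.float32)
    tt=np.zeros(t.shape,np.uint8); tt[m2]=1
    tt=cv2.morphologyEx(tt,cv2.MORPH_OPEN,np.ones((3,3)))
    r=cv2.minAreaRect(W[(tt>0)&t][:,:2].astype(np.float32)); print(r)
    red=m&(I[...,0]>140)&(I[...,1]<70)&(I[...,2]<70)
    p=W[red]; print('red',len(p),p.mean(0),np.percentile(p,[2,98],axis=0).round(3).tolist())
    blk=m&(I.max(-1)<60)&(W[...,2]>.08); p=W[blk]; print('blk',len(p),p.mean(0) if len(p) else 0,np.percentile(p,[2,98],axis=0).round(3).tolist() if len(p) else 0)
    s=4; cv2.imwrite(f'pics/{n}c.png',cv2.resize(c['pixels'][v0:v1,u0:u1,::-1],None,fx=6,fy=6,interpolation=2))
```

```text
scene0 1718 z 0.06308046538185497
((0.5244655609130859, 0.04326580464839935), (0.2846890091896057, 0.18456023931503296), 77.36192321777344)
red 44 [0.49471947 0.08088244 0.10133925] [[0.474, 0.045, 0.083], [0.508, 0.152, 0.107]]
blk 32 [ 0.45812564 -0.03112771  0.08796644] [[0.449, -0.049, 0.08], [0.482, 0.051, 0.094]]
side0 2323 z 0.06042709459827067
((0.5274069309234619, 0.04777752608060837), (0.27511873841285706, 0.17806421220302582), 78.38140869140625)
red 248 [0.49657027 0.10681019 0.0904936 ] [[0.474, 0.048, 0.066], [0.519, 0.168, 0.102]]
blk 31 [ 0.46177773 -0.01848298  0.08603272] [[0.453, -0.035, 0.081], [0.475, -0.01, 0.09]]
```

View pics/side0c.png

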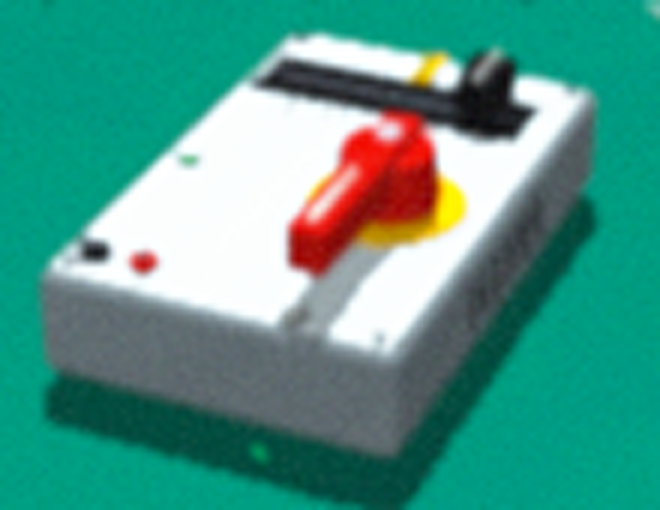

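Run:
```python
from h import *
c=snap('wrist','w0'); o=ctrl.get_obs(); T=rot(o['eef_rot'])
print('cam in tool',T.T@(c['position']-o['ee_pos'])); print((T.T@rot(c['attitude'])).round(3)); print(c['K'])
```

```text
cam in tool [ 8.28914584e-02  3.55746610e-05 -1.80072096e-01]
[[-0.     0.958  0.286]
 [ 1.     0.     0.   ]
 [ 0.     0.286 -0.958]]
[[304.75226283   0.         251.46440962]
 [  0.         304.75226283 194.15849437]
 [  0.           0.           1.        ]]
```

carry_out(
  motion="0 -0.02 0.03 0 0 3 255;0.01 -0.03 0.025 0 0 3 255;0.015 -0.035 0.02 0 0 3 255;0.015 -0.035 0.01 0 0 3 255;0.015 -0.035 0 0 0 3 255;0.015 -0.035 0 0 0 0 255;0.015 -0.035 0 0 0 0 255;0.015 -0.035 0 0 0 0 255;0.015 -0.035 0 0 0 0 255;0.015 -0.035 0 0 0 0 255;0.015 -0.035 0 0 0 0 255;0.01 -0.025 0 0 0 0 255;0.005 -0.015 0 0 0 0 255;0 0 0 0 0 0 255",
)

```text
time_s: 1.32
ee_pos: [0.4091, 0.0843, 0.2896]
eef_rot: [-3.141, -0.0, 2.93]
force: [-0.2, 0.6, -0.2]
grip_width: 0.0041
grip_force: 0.0
```

Run:
```python
from h import *
c=snap('wrist','w1'); print(c['position'])
```

```text
[0.32802801 0.10149216 0.46973394]
```

View pics/w1.png

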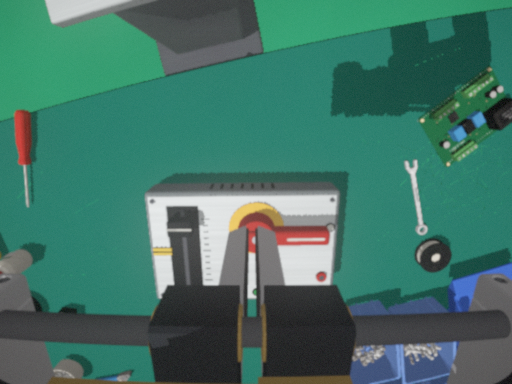

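The wrist view shows the unit's near edge from (150,190) to (338,190), the handle tip at about (328,236), the cap line near (182,232) and the tab near (162,251). Now I'll turn those into coordinates.

Run:
```python
from h import *
c=dict(np.load('w1.npz')); W=pts(c); I=c['pixels'].astype(int)
Wz=W[...,2]; v,u=np.mgrid[:384,:512]
reg=(u>140)&(u<350)&(v>180)&(v<300)
hsv=cv2.cvtColor(c['pixels'],cv2.COLOR_RGB2HSV).astype(int)
# near face corners/edges on the top
top=reg&(abs(Wz-.062)<.008)&(v<225)
e=[];
for col in range(160,330,4):
    r=np.where(top[:,col])[0]
    if len(r): e.append(W[r[0],col,:2])
e=np.array(e); d=cv2.fitLine(e.astype(np.float32),cv2.DIST_HUBER,0,.01,.01).ravel(); print('near edge dir deg',np.degrees(np.arctan2(d[1],d[0])),'pt',d[2:])
E_=[];F=[]
for row in range(200,280,4):
    r=np.where(top[row]if row<225 else (reg&(abs(Wz-.062)<.008))[row])[0]
    if len(r): E_.append(W[row,r[0],:2]);F.append(W[row,r[-1],:2])
for n,q in(('right edge',E_),('left edge',F)):
    l=cv2.fitLine(np.array(q,np.float32),cv2.DIST_HUBER,0,.01,.01).ravel(); print(n,np.degrees(np.arctan2(l[1],l[0])),l[2:])
red=reg&((hsv[...,0]<8)|(hsv[...,0]>172))&(hsv[...,1]>130)&(hsv[...,2]>100)&(Wz>.09)
p=W[red]; l=cv2.fitLine(p[:,:2].astype(np.float32),cv2.DIST_HUBER,0,.01,.01).ravel()
print('red n',len(p),'z',np.median(p[:,2]),'dir',np.degrees(np.arctan2(l[1],l[0])),'ymax',p[:,:2][p[:,1].argmax()],'mean',p.mean(0))
yel=reg&(hsv[...,0]>18)&(hsv[...,0]<35)&(hsv[...,1]>120)&(u<185)
print('tab',yel.sum(),u[yel].min(),u[yel].max(),v[yel].min(),v[yel].max(),W[yel].mean(0))
cap=reg&(u<205)&(Wz>.080); print('cap',cap.sum(),u[cap].min(),u[cap].max(),v[cap].min(),v[cap].max(),W[cap].mean(0),np.median(Wz[cap]))
wl=cap&(I.min(-1)>140);print('line',wl.sum(),W[wl].mean(0) if wl.any() else 0)
cv2.imwrite('pics/w1c.png',cv2.resize(c['pixels'][195:295,145:345,::-1],None,fx=4,fy=4,interpolation=2))
```

```text
near edge dir deg 78.37606 pt [0.44088948 0.06617452]
right edge -11.741009 [ 0.4681579  -0.08334459]
left edge -11.166065 [0.52878696 0.1848204 ]
red n 782 z 0.10160511674833828 dir 74.98396 ymax [0.50897554 0.16578837] mean [0.49813101 0.11037724 0.10155444]
tab 95 154 171 248 253 [nan nan nan]
cap 1073 160 204 219 299 [0.41119751 0.03061005 0.26876163] 0.3939930336682841
line 79 [ 0.45322135 -0.01582402  0.13422893]
```

View pics/w1c.png

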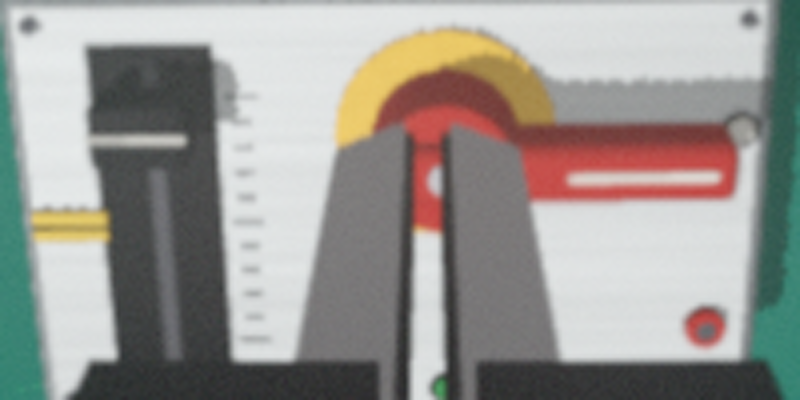

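The close crop gives the cap's white line centre at (179.5,230) px, the tab's black line at (162.5,251.3), the handle tip at its right end (329,236), and the white hub spot at about (253,240).

```bash
cat >> h.py <<'E'
def ray(c,px,z):
    p=cv2.undistortPoints(np.array(px,float).reshape(-1,1,2),c['K'],c['dist']).reshape(-1,2)
    d=np.c_[p[:,0],-p[:,1],-np.ones(len(p))]@rot(c['attitude']).T
    return c['position']+d*((np.atleast_1d(z)-c['position'][2])/d[:,2])[:,None]
E
python3 - <<'E'
from h import *
c=dict(np.load('w1.npz'))
th=np.radians(-11.6); X=np.array([np.cos(th),np.sin(th)]);Y=np.array([-X[1],X[0]])
xn=np.array([.44089,.06617])@X+.09
yc=(np.array([.46816,-.08334])@Y+np.array([.52879,.18482])@Y)/2
print('width',(np.array([.52879,.18482])-[.46816,-.08334])@Y)
C=X*xn+Y*yc; print('C',C)
U=lambda w:np.c_[(w[:,:2]-C)@X,(w[:,:2]-C)@Y]
w=ray(c,[(179.5,230),(162.5,251.3),(329,236),(253,240)],[.091,.066,.102,.102]); print(w.round(4),U(w).round(4))
for n,p in dict(pivot=(-.035,.02),grip0=(-.035,.1),gripon=(.045,.02),push0=(-.075,.095),pushpre=(-.095,.095)).items(): print(n,(C+X*p[0]+Y*p[1]).round(4))
E
```

```text
width 0.27487425329163995
C [0.52834081 0.04460943]
[[ 0.4674 -0.0281  0.091 ]
 [ 0.5043 -0.0712  0.066 ]
 [ 0.5131  0.1663  0.102 ]
 [ 0.4974  0.067   0.102 ]] [[-0.0451 -0.0835]
 [-0.0003 -0.1182]
 [-0.0394  0.1162]
 [-0.0349  0.0157]]
pivot [0.4981 0.0712]
grip0 [0.5142 0.1496]
gripon [0.5764 0.0552]
push0 [0.474  0.1527]
pushpre [0.4544 0.1568]
```

carry_out(
  motion="0.02 0.0235 0 0 0 0 255;0.02 0.0235 0 0 0 0 255;0.02 0.0235 0 0 0 0 255;0 0 -0.02 0 0 0 255;0 0 -0.03 0 0 0 255;0 0 -0.03 0 0 0 255;0 0 -0.03 0 0 0 255;0 0 -0.03 0 0 0 255;0 0 -0.03 0 0 0 255;0 0 -0.02 0 0 0 255;0 0 -0.015 0 0 0 255;0 0 0 0 0 0 255;0 0 0 0 0 0 255",
)

```text
time_s: 2.45
ee_pos: [0.468, 0.1579, 0.0848]
eef_rot: [-3.141, -0.001, 2.935]
force: [0.6, -0.0, 0.4]
grip_width: 0.0006
grip_force: 0.0
```

Run:
```python
import numpy as np
t=np.radians(-11.6);X=np.array([np.cos(t),np.sin(t)]);Y=np.array([-X[1],X[0]])
P=lambda f,o=.019,r=.075:np.array([.4981,.0712])+X*(r*np.sin(f)-o*np.cos(f))+Y*(r*np.cos(f)+o*np.sin(f))
a=np.radians(np.arange(0,91,6)); p=np.array([P(f) for f in a]); print(p[0]-[.468,.1579]); print(np.diff(p,axis=0).round(4).tolist(),p[-1])
```

```text
[ 0.02656891 -0.00941138]
[[0.0081, -0.0001], [0.008, -0.0009], [0.0079, -0.0017], [0.0077, -0.0026], [0.0074, -0.0033], [0.007, -0.0041], [0.0065, -0.0048], [0.006, -0.0055], [0.0054, -0.0061], [0.0047, -0.0066], [0.004, -0.007], [0.0032, -0.0074], [0.0025, -0.0077], [0.0016, -0.0079], [0.0008, -0.0081]] [0.57538862 0.07473109]
```

Approach and the first 24°:

carry_out(
  motion="0.008 -0.003 -0.003 0 0 0 255;0.008 -0.003 0 0 0 0 255;0.006 -0.002 0 0 0 0 255;0.005 -0.001 0 0 0 0 255;0.008 0 0 0 0 -6 255;0.008 -0.001 0 0 0 -6 255;0.008 -0.002 0 0 0 -6 255;0.008 -0.003 0 0 0 -6 255",
)

```text
time_s: 3.12
ee_pos: [0.5277, 0.1419, 0.0821]
eef_rot: [-3.141, -0.001, 2.509]
force: [-6.3, 0.2, 1.9]
grip_width: 0.0005
grip_force: 2.8
```

Contact is at about 6 N, as expected. I'll push on through half way and up to 80°.

carry_out(
  motion="0.0074 -0.0033 0 0 0 -6 255;0.007 -0.004 0 0 0 -6 255;0.0065 -0.005 0 0 0 -6 255;0.006 -0.0055 0 0 0 -6 255;0.0054 -0.006 0 0 0 -6 255;0.0047 -0.0066 0 0 0 -6 255;0.004 -0.007 0 0 0 -6 255;0.003 -0.0074 0 0 0 -6 255;0.0025 -0.0077 0 0 0 -6 255;0.0016 -0.008 0 0 0 -6 255;0 0 0 0 0 0 255",
)

```text
time_s: 4.03
ee_pos: [0.5765, 0.0801, 0.0822]
eef_rot: [3.141, 0.0, 1.461]
force: [-1.8, 0.2, 0.1]
grip_width: 0.0008
grip_force: 0.0
```

carry_out(
  motion="-0.0005 -0.002 0 0 0 -2 255;-0.0005 -0.002 0 0 0 -2 255;-0.0003 -0.0015 0 0 0 -2 255;0 0 0 0 0 0 255",
)

```text
time_s: 4.37
ee_pos: [0.575, 0.0766, 0.0822]
eef_rot: [3.14, -0.002, 1.364]
force: [2.6, 3.8, -1.3]
grip_width: 0.0009
grip_force: 2.0
```

carry_out(
  motion="0.003 0.012 0 0 0 0 255;0.003 0.012 0 0 0 0 255;0 0 0.02 0 0 0 255;0 0 0.03 0 0 0 255;0 0 0.03 0 0 0 200;0 0 0.03 0 0 0 120;-0.01 -0.012 0.01 0 0 0 120;-0.022 -0.026 0 0 0 0 120;-0.022 -0.026 0 0 0 0 120;-0.022 -0.026 0 0 0 0 120;-0.02 -0.022 0 0 0 0 120;-0.012 -0.015 0 0 0 0 120;-0.005 -0.005 0 0 0 0 120;0 0 0 0 0 0 120;0 0 0 0 0 0 120",
)

```text
time_s: 5.62
ee_pos: [0.468, -0.0313, 0.2021]
eef_rot: [3.141, -0.0, 1.364]
force: [1.4, 1.3, 0.3]
grip_width: 0.0496
grip_force: 0.0
```

Run:
```python
from h import *
c=snap('wrist','w2'); o=ctrl.get_obs(); print(c['position'],o['ee_pos'],o['eef_rot'],o['grip_width'])
```

```text
[0.48612452 0.05043714 0.38226561] [ 0.46811852 -0.03110755  0.20193475] [ 3.14131992e+00 -1.63672425e-04  1.36403514e+00] 0.04992970003514648
```

View pics/w2.png

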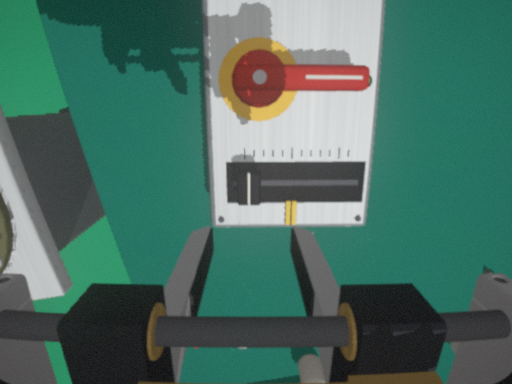

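The handle now lies parallel to the track, pointing at (370,78) px, so it is on. The cap's white line is at about x=249 px, rows 172–204, and the tab line is at about (291,212). I'll refine those two.

```bash
cat > m.py <<'E'
from h import *
t=np.radians(-11.6);X=np.array([np.cos(t),np.sin(t)]);Y=np.array([-X[1],X[0]]);C=np.array([.5283,.0446])
U=lambda w:np.c_[(w[:,:2]-C)@X,(w[:,:2]-C)@Y].round(4)
E
python3 - <<'E'
from m import *
c=dict(np.load('w2.npz')); I=c['pixels'].astype(float); g=I.mean(-1)
b=I[...,2]; sat=I[...,0]-b
for v in (178,188,198): print(v,g[v,228:270].astype(int).tolist())
for v in (205,212,219): print(v,g[v,280:304].astype(int).tolist())
W=pts(c); m=W[170:204,236:262,2]; print('cap z',np.nanmedian(m))
P=[(249,176),(249,188),(249,200),(291,205),(291,220),(305,77.5),(360,77.5),(260,77)]
w=ray(c,P,[.091]*3+[.066]*2+[.102]*3); print(w.round(4).tolist(),U(w).tolist()); print('tool',U(np.array([[.4681,-.0311,0]])))
# unit corner edges on the top at row
s=cv2.resize(c['pixels'][150:235,205:375,::-1],None,fx=4,fy=4,interpolation=2); cv2.imwrite('pics/w2c.png',s)
E
```

```text
178 [68, 69, 68, 62, 63, 56, 60, 63, 60, 65, 68, 66, 64, 71, 65, 66, 67, 69, 88, 148, 200, 198, 134, 72, 69, 66, 71, 70, 72, 72, 70, 65, 65, 69, 69, 69, 71, 69, 71, 70, 67, 68]
188 [66, 63, 65, 67, 65, 64, 57, 59, 60, 59, 59, 68, 66, 67, 68, 68, 70, 64, 77, 139, 199, 198, 135, 71, 71, 70, 72, 70, 74, 73, 66, 70, 63, 66, 70, 69, 70, 67, 67, 67, 68, 67]
198 [69, 65, 62, 65, 66, 63, 65, 67, 68, 58, 58, 66, 63, 66, 63, 70, 67, 68, 76, 138, 199, 197, 134, 77, 67, 70, 71, 71, 73, 74, 69, 59, 62, 62, 64, 66, 67, 60, 66, 68, 68, 66]
205 [216, 216, 217, 214, 199, 164, 162, 171, 172, 168, 147, 129, 154, 172, 174, 178, 193, 211, 217, 218, 217, 216, 215, 213]
212 [216, 217, 216, 209, 186, 153, 163, 171, 172, 164, 136, 132, 164, 176, 178, 180, 193, 211, 216, 217, 217, 216, 214, 212]
219 [216, 217, 215, 201, 161, 143, 165, 172, 171, 160, 126, 134, 168, 176, 179, 186, 197, 212, 216, 216, 215, 216, 213, 212]
cap z 0.09165603972528247
[[0.4696, -0.0161, 0.091], [0.467, -0.0281, 0.091], [0.4644, -0.0403, 0.091], [0.5064, -0.0632, 0.066], [0.5035, -0.0806, 0.066], [0.5364, 0.0627, 0.102], [0.5841, 0.0534, 0.102], [0.498, 0.071, 0.102]] [[-0.0453, -0.0713], [-0.0454, -0.0835], [-0.0455, -0.096], [0.0003, -0.11], [0.0008, -0.1276], [0.0043, 0.0194], [0.0529, 0.0199], [-0.035, 0.0198]]
tool [[-0.0437 -0.0863]]
```

View pics/w2c.png

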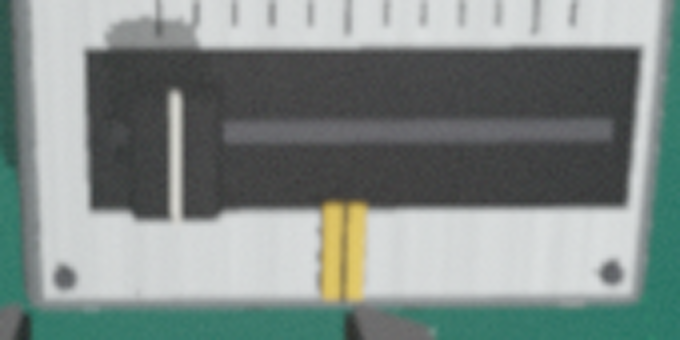

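carry_out(
  motion="-0.0018 0.0014 -0.015 0 0 0 120;0 0 -0.03 0 0 0 120;0 0 -0.03 0 0 0 120;0 0 -0.025 0 0 0 120;0 0 -0.015 0 0 0 120;0 0 -0.01 0 0 0 120;0 0 -0.005 0 0 0 120;0 0 0 0 0 0 120;0 0 0 0 0 0 120",
)

```text
time_s: 6.42
ee_pos: [0.4661, -0.0304, 0.0724]
eef_rot: [3.141, -0.0, 1.363]
force: [0.1, -0.4, -0.3]
grip_width: 0.0497
grip_force: 0.0
```

carry_out(
  motion="0 0 0 0 0 0 150;0 0 0 0 0 0 170;0 0 0 0 0 0 185;0 0 0 0 0 0 200;0 0 0 0 0 0 200;0 0 0 0 0 0 200",
  grip_force=8,
)

```text
time_s: 6.92
ee_pos: [0.4657, -0.0306, 0.0722]
eef_rot: [3.141, -0.0, 1.363]
force: [-2.2, 0.2, 4.8]
grip_width: 0.0236
grip_force: 8.0
```

carry_out(
  motion="0.004 -0.0008 0 0 0 0 200;0.006 -0.0012 0 0 0 0 200;0.006 -0.0012 0 0 0 0 200;0.006 -0.0012 0 0 0 0 200;0.006 -0.0012 0 0 0 0 200;0.006 -0.0012 0 0 0 0 200;0.006 -0.0012 0 0 0 0 200;0.004 -0.0008 0 0 0 0 200;0.0011 -0.0003 0 0 0 0 200;0 0 0 0 0 0 200;0 0 0 0 0 0 200;0 0 0 0 0 0 200",
)

```text
time_s: 7.92
ee_pos: [0.5111, -0.0399, 0.0722]
eef_rot: [3.14, 0.0, 1.363]
force: [0.6, -1.2, 5.0]
grip_width: 0.0237
grip_force: 8.0
```

Run:
```python
from m import *
c=snap('wrist','w3'); o=ctrl.get_obs(); print(o['ee_pos'],U(o['ee_pos'][None]),o['force'])
print(ray(c,[(256,200)],.066))
cv2.imwrite('pics/w3c.png',c['pixels'][:,:,::-1])
```

```text
[ 0.51103385 -0.03986031  0.07216165] [[ 0.0001 -0.0862]] [ 1.91687796 -1.74017917  5.26086986]
[[ 0.51974952 -0.017124    0.066     ]]
```

View pics/w3c.png

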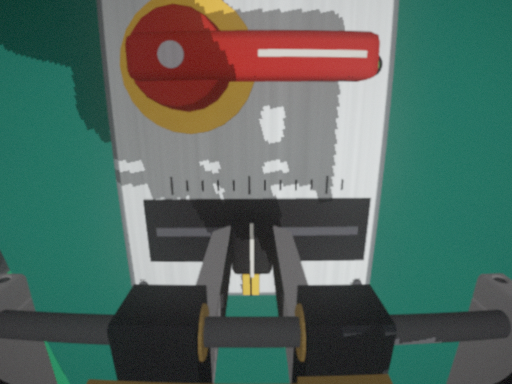

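The white line at x≈252 px is level with the tab line at ≈251. I'll release, lift and check.

carry_out(
  motion="0 0 0 0 0 0 180;0 0 0 0 0 0 150;0 0 0 0 0 0 120;0 0 0 0 0 0 120;0 0 0 0 0 0 120;0 0 0.01 0 0 0 120;0 0 0.025 0 0 0 120;0 0 0.03 0 0 0 120;0 0 0.03 0 0 0 120;0 0 0.025 0 0 0 120;0 0 0.01 0 0 0 120;0 0 0 0 0 0 120;0 0 0 0 0 0 120",
)

```text
time_s: 9.05
ee_pos: [0.5104, -0.0397, 0.2013]
eef_rot: [-3.141, 0.0, 1.363]
force: [-0.3, 0.2, -0.4]
grip_width: 0.0497
grip_force: 0.0
```

Run:
```python
from m import *
c=snap('wrist','w4'); o=ctrl.get_obs(); print(o['ee_pos'],o['force'],o['grip_width'])
s=cv2.resize(c['pixels'][50:240,150:350,::-1],None,fx=3,fy=3,interpolation=2); cv2.imwrite('pics/w4c.png',s)
g=c['pixels'].astype(float).mean(-1)
for v in (176,182,188,194,200): print(v,g[v,238:266].astype(int).tolist())
for v in (206,212,218): print(v,g[v,238:266].astype(int).tolist())
P=[(250,176),(250,188),(250,200),(250,206),(250,218)]; print(U(ray(c,P,[.091]*3+[.066]*2)).tolist())
```

```text
[ 0.51007083 -0.03962667  0.20045063] [-0.21612299 -0.7319371  -0.598374  ] 0.049675693833294565
176 [57, 57, 58, 60, 62, 67, 61, 65, 65, 65, 65, 69, 100, 160, 195, 176, 114, 71, 66, 66, 66, 66, 64, 67, 66, 66, 64, 66]
182 [77, 72, 64, 63, 62, 63, 65, 63, 65, 62, 66, 64, 86, 149, 193, 177, 114, 72, 68, 65, 68, 70, 67, 66, 61, 66, 79, 98]
188 [59, 51, 56, 56, 59, 63, 64, 62, 65, 63, 62, 65, 81, 148, 192, 176, 115, 68, 67, 69, 66, 68, 71, 69, 63, 62, 62, 68]
194 [62, 67, 61, 57, 57, 62, 67, 62, 64, 61, 63, 69, 86, 147, 193, 177, 114, 66, 71, 68, 67, 71, 70, 69, 66, 57, 59, 64]
200 [66, 63, 63, 58, 64, 58, 61, 66, 65, 67, 65, 70, 86, 145, 193, 176, 114, 68, 67, 66, 72, 70, 67, 70, 66, 60, 59, 65]
206 [214, 213, 215, 212, 206, 196, 190, 176, 151, 148, 150, 150, 149, 156, 189, 189, 164, 153, 153, 163, 187, 192, 191, 196, 205, 208, 212, 212]
212 [213, 213, 213, 213, 215, 215, 210, 189, 164, 164, 168, 169, 160, 123, 123, 162, 171, 174, 176, 190, 210, 215, 215, 216, 216, 214, 213, 211]
218 [213, 214, 213, 214, 215, 214, 210, 191, 171, 167, 167, 167, 160, 134, 128, 161, 171, 173, 177, 190, 209, 215, 214, 216, 215, 214, 212, 212]
[[-0.0013, -0.0708], [-0.0013, -0.083], [-0.0014, -0.0954], [-0.0017, -0.1103], [-0.0018, -0.1244]]
```

View pics/w4c.png

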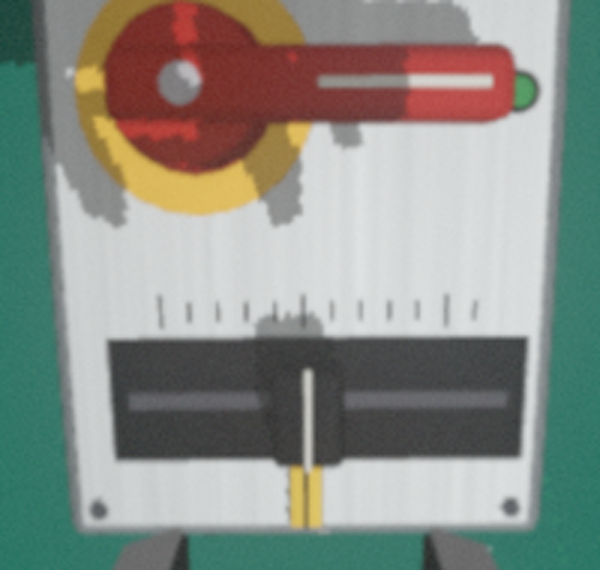

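The handle is on, covering the green dot. The cap line sits about 1 mm past the tab line. The tool now stands about 1 mm back, so one re-grip here trims it.

carry_out(
  motion="0 0 -0.015 0 0 0 120;0 0 -0.03 0 0 0 120;0 0 -0.03 0 0 0 120;0 0 -0.025 0 0 0 120;0 0 -0.015 0 0 0 120;0 0 -0.01 0 0 0 120;0 0 -0.004 0 0 0 120;0 0 0 0 0 0 120;0 0 0 0 0 0 150;0 0 0 0 0 0 170;0 0 0 0 0 0 185;0 0 0 0 0 0 200;0 0 0 0 0 0 200;0 0 0 0 0 0 200",
)

```text
time_s: 10.27
ee_pos: [0.5109, -0.0397, 0.0734]
eef_rot: [3.141, -0.0, 1.363]
force: [-0.6, 0.0, 4.4]
grip_width: 0.024
grip_force: 8.0
```

carry_out(
  motion="-0.001 0.0002 0 0 0 0 200;0 0 0 0 0 0 200;0 0 0 0 0 0 200;0 0 0 0 0 0 180;0 0 0 0 0 0 150;0 0 0 0 0 0 120;0 0 0 0 0 0 120;0 0 0 0 0 0 120;0 0 0.01 0 0 0 120;0 0 0.025 0 0 0 120;0 0 0.03 0 0 0 120;0 0 0.03 0 0 0 120;0 0 0.025 0 0 0 120;0 0 0.01 0 0 0 120;0 0 0 0 0 0 120;0 0 0 0 0 0 120",
)

```text
time_s: 11.6
ee_pos: [0.5094, -0.0395, 0.2022]
eef_rot: [-3.141, 0.0, 1.363]
force: [0.1, 0.6, 0.0]
grip_width: 0.0499
grip_force: 0.0
```

Run:
```python
from m import *
c=snap('wrist','w5'); o=ctrl.get_obs(); print(o['ee_pos'],o['force'],o['joint_vel'].round(3))
g=c['pixels'].astype(float).mean(-1)
l=g[178:202,244:260].mean(0)-70; l=np.clip(l,0,None); uc=(l*np.arange(244,260)).sum()/l.sum()
t=np.clip(165-g[210:220,248:256].mean(0),0,None); ut=(t*np.arange(248,256)).sum()/t.sum()
print(uc,ut,U(ray(c,[(uc,190),(ut,215),(353,80)],[.091,.066,.102])))
```

```text
[ 0.50905883 -0.03942248  0.2014461 ] [-0.03821241 -0.24163841 -0.41276972] [ 0.     0.012  0.007 -0.001  0.001 -0.001]
252.22984664513015 252.3462760324744 [[-0.0002 -0.0853]
 [-0.0002 -0.1212]
 [ 0.0889  0.0178]]
```

The cap line and the tab line now agree, both at x = -0.2 mm in unit coordinates. Handing in.

```bash
python3 -c "
from station import ctrl
print(ctrl.hand_in())"
```

```text
the job is handed in; nothing more can be done
None
```

The supply is powered up: I turned the isolator fully to on first, then slid the fader until its line read level with the set-point tab, released it with the arm clear, and handed the job in at about 11.7 s (no verdict came back).

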